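# Close a lantern and clip it on the display hook

## Task

Lift the small lantern out of the stock tray, where it is wedged between the two pepper mills, and stand it on the bare table top; its push-on cap is up and must be pressed fully home. Then take it by the two sides of its handle and hang it on the display stand: push the top of the handle through the snap hook's sprung gate so that the gate snaps shut behind it, and leave it hanging upright and still. Leave the pepper mills standing in the tray and do not upset the other goods.

Things in the scene. Friction and masses are not known exactly. Their poses are not given: they have to be found in the camera images.
- lantern: the lantern in the middle of the tray: round dark metal base and top ring, glass and candle between, 60 mm across, 77 mm high to the shoulder where the cap sits; about 0.27 kg with the cap. Origin: centre of its underside, z up its axis. The cap (51 mm across, with a cone 25 mm high) carries the handle, an upright stirrup of flat bar that does not swing and whose top bar runs along the lantern's y.
- handle_top (a point): middle of the upper face of the handle's top bar, 141.5 mm above the lantern's origin with the cap home (higher by joint lantern_cap). In the tray the mills leave no room beside the legs: it can be pinched only front to back (11 mm, along the lantern's x), which puts a finger across the eye. On the table it can be taken across its legs (44 mm, along y), which leaves the eye clear for the hook.
- lantern_eye (a point): the eye: middle of the underside of the handle's top bar, 7 mm below handle_top, axes as the lantern's (either way round alike). The handle is 44 mm wide over its legs (y) and 11 mm thick (x); the opening below this point is 32 mm wide and 32 mm high down to the cone's tip. The two legs are straight, upright and 6 mm thick.
- lantern_cap (a joint): how far the cap stands up from its home, m: 0 = fully home, at most 0.007. A friction fit: it stays where it is left, takes 8 to 12 N to move, and bears the lantern's weight even when up. Press straight down on the middle of the handle's top bar with the lantern standing on the table.
- stand: the display stand, fixed: a dark board 150 x 120 x 18 mm whose middle is 32 mm along +x from the origin, a post at x = 82 mm that bends over toward -x, and at its end a steel snap hook: a loop of 8 mm round bar lying in the stand's x-z plane at y = 0, its mouth facing -x. Origin: on the table top under the hook's seat. Nothing of it rises above 252 mm.
- hook_seat (a point): top of the hook's lower bar at its dip, at stand x = 0, y = 0, z = 211 mm: here the underside of the handle's bar comes to rest. Axes as the stand's: +x is the way an eye is pushed in. Inside, the loop is free from x = -22 mm (gate) to +26 mm (back). The upper bar's underside is 30 mm above this point, its top 38 mm (the hinge 40 mm).
- hook_nose (a point): highest point of the hook's upturned nose, at the outer end of the lower bar, 10 mm higher than hook_seat and 37.5 mm in front of it (stand -x); the nose reaches 41.5 mm in front. A handle's bar goes in level above the nose and below the upper bar (a gap of 20 mm for a bar of 7 mm), the nose and lower bar passing through the eye.
- gate (a joint): the brass gate that closes the hook's mouth, rad: 0 = shut (hanging down behind the nose), hinged at the front of the upper bar, 26 mm in front of hook_seat and 34 mm above it, 32 mm long; swings inward only (+x and up) to 1.35. A spring shuts it: 1 to 3 N at its tip. It rides over an entering bar and drops shut behind it when the bar is over the seat or a little past it and is let down.
- tray: the pale wooden stock tray, fixed: 90 mm (x) x 196 mm (y) x 30 mm high, walls and floor 6 mm thick. Origin: centre of its underside. Mill, lantern and mill stand in a row along its y. Tray and stand lie on either side of the middle, either way round.
- mill_left: turned wooden pepper mill, 55 mm across, 162 mm tall, at the +y end of the tray; origin at the centre of its underside, z up. Stays standing in the tray.
- mill_right: the same kind of pepper mill at the -y end of the tray.
- brass_bell: brass hand bell, 62 mm across, 100 mm tall, standing behind the work; a bystander, origin at the centre of its underside, z up.
- card: small upright card in a wooden foot, 75 mm wide, 106 mm tall, behind the work; a bystander, origin at the centre of its underside, z up. The table top nearer the robot than this card, between tray and stand (x from 0.42 to 0.55, y within 0.05 of 0), is always bare: room to put the lantern down.
Mind the look-alikes: they are no part of the job. What is shaped like the lantern but blue, orange or purple is not meant.

How it is judged:
By the outcome, as a careful person would: the job done as asked, in the order asked, and still so for the second after the job is handed in, with the robot touching nothing.
It also fails if it takes over 66 s, if anything falls off the work surface, if the arm or the gripper's body presses on something with over 40 N, if the wrist force passes 120 N, or if a joint passes its speed limit or range.

## Robot

A 6-joint arm with a two-finger parallel gripper is mounted at the origin on a cart in front of the work surface, level with it; the furniture and walls round the work are solid. World frame = base frame: x ahead of the robot, y to its left, z up, the work surface at z = 0. Lengths are in m, angles in rad, forces in N, time in s.
With the tool pointing down it reaches from about 0.4 to 0.925 m from the base axis. Payload 3.4 kg.
Tool frame: the origin (TCP) lies midway between the tips of the shut fingers; the grasp point (between the pads) lies 19 mm behind it; y points along the fingers, x is the direction in which the jaws open and shut, and the axes are right-handed (so a half turn about y gives the same grasp; the last joint's range is limited). The gripper opens to 85 mm and grips with 20 to 120 N. Pads are 22 mm wide; open, the fingers measure 114 mm over their backs; the gripper's body (76 mm by 85 mm) begins 54 mm behind the grasp point. The pads swing forward as they close: fully open they stand 13 mm farther back than shut.
Start: joints at [-1.379, 0.307, 1.506, -0, 1.328, -0.073], TCP at [0.15, -0.555, 0.231] pointing down, gripper open.
Joint ranges: [-3.12, 3.12], [-1.05, 2.28], [0.14, 2.33], [-1.42, 4.57], [0.1, 2.73], [-2.68, 2.68]. Speed limits (rad/s): [2.57, 2.57, 3.14, 3.14, 3.14, 3.14].

## Interface

Orientations are given as a rotation vector (axis times angle).
In Python, from workcell import manip gives the robot as it stands. The module is installed in compiled form; this text tells all that it offers.
- The arm moves only by the tool jog_arm, never from a script. Its argument "deltas" is text: rows parted by semicolons, each of 7 numbers parted by spaces: the turn, a rotation vector about the tool's x, y, z in degrees, then the shift along the tool's x, y, z in mm, then the closure, from 0 (fully open) to 1 (shut). In form: rx ry rz x y z fingers; .... A call has exactly 10 rows; each row is the pose to reach, as a shift and turn from the pose commanded when the call began, along the tool's axes at that moment; what a row does not reach only later rows make up. A row lasts 1/8 s, in which the tool goes at most 62.5 mm and 10.7 degrees, less where a joint would pass 70% of its speed; a pose out of reach is approached as far as the arm can. A call with a gripper value outside its range is refused whole. The fingers move at their own pace and stop on an object; "force" is the grip in N (left out, the last holds). Time passes only in rows, so rows that repeat a pose let the fingers close, or fill a call up. It gives the time, the measured TCP pose, the force and the opening at its end, in the units of the state.
- manip.get_state(): the state, without advancing time (a new reading comes with each control period).
- manip.capture(name): name is "scene" or "top" or "wrist"; returns a dict with "pixels" (480x640x3 uint8, red, green, blue), "z_map" (480x640 float32, m along the optical axis (not along the pixel's ray), 0 where there is no reading), "K" (3x3 intrinsics, pixels), "k1" (the pictures are not rectified: a ray, as slopes to the right and down, at radius r is drawn at 1 + k1 r^2 times it, then the intrinsics apply), "rvec" (rotation vector, rad) and "tvec" (3), from world to camera coordinates, as OpenCV has them; the wrist camera has in their place "T_tool_cam" (4x4, takes a point from camera to tool coordinates, whose origin is the TCP and whose axes are the tool frame's). Camera axes: x right, y down, z forward; pixel columns grow to the right and rows downward; lengths in m; the calibration is good to about 2 mm. A picture is of the moment at which its call begins: read the wrist's pose just before it.
- manip.hand_in(): hands the job in, once; it reports no verdict.
The state is a dict: "time": time; "qpos": joint angles; "joint_vel": joint speeds; "effort": joint torques, N m; "tcp_pos": TCP position; "tcp_rot": TCP orientation; "wrist_force": force on the tool from outside, world axes, zero at the start; "moment": the same for the moment, N m; "grip_width": finger opening in m.
Only numpy, scipy, OpenCV 4.12 (cv2) and the standard library are available. Lean on these libraries where they do the work, as an engineer would, in place of code of your own. Each camera call takes 0.05 s, during which the arm holds its last target.

## Working session

There is one attempt and no reset: what is moved stays moved. The work goes in short steps, Python scripts to look and compute and a tool call to move; the robot and the scene stay as the last step left them, time stands still between calls to the robot, and variables do not carry over. Pictures are saved under pics/ and viewed, and the job is handed in when it is done.

Besides the shell and the picture viewer there is one more tool, called after "Emit:" as name(argument=value, ...), one argument or row to a line, values as JSON. jog_arm: Moves the arm, as the interface text tells. Its arguments: {"type":"object","properties":{"deltas":{"type":"string"},"force":{"type":"number"}},"required":["deltas"]}

```bash
mkdir -p pics
cat > h.py <<'E'
import numpy as np,cv2,pickle
from scipy.spatial.transform import Rotation as R
from workcell import manip
def save(c,name): cv2.imwrite(name,c['pixels'][:,:,::-1])
def pts(c,st=None):
    K=c['K'];z=c['z_map'];v,u=np.mgrid[0:480,0:640]
    d=np.array([c['k1'],0,0,0,0],float)
    n=cv2.undistortPoints(np.stack([u.ravel(),v.ravel()],1).astype(np.float64)[:,None],K,d).reshape(480,640,2)
    P=np.dstack([n[...,0]*z,n[...,1]*z,z]).astype(float)
    if 'rvec' in c:
        Rm=R.from_rotvec(np.ravel(c['rvec'])).as_matrix()
        W=(P-np.ravel(c['tvec']))@Rm
    else:
        T=c['T_tool_cam'];P=P@T[:3,:3].T+T[:3,3]
        W=P@R.from_rotvec(st['tcp_rot']).as_matrix().T+st['tcp_pos']
    W[z==0]=np.nan
    return W
E
python3 - <<'E'
from h import *
s=manip.get_state();print(s)
print(R.from_rotvec(s['tcp_rot']).as_matrix().round(3))
for n in('scene','top'):
    c=manip.capture(n);save(c,f'pics/{n}0.png');pickle.dump(c,open(n+'0.pkl','wb'))
    print(n,c['K'],c['k1'],c['rvec'],c['tvec'])
E
```

```text
{'time': 0.0, 'qpos': array([-1.37947090e+00,  3.07557661e-01,  1.50770141e+00, -2.48876914e-05,
        1.32842292e+00, -7.35159143e-02]), 'joint_vel': array([ 0.00186275, -0.00259558, -0.00045558,  0.00071766, -0.00047756,
        0.00029877]), 'effort': array([-4.06084393e-03, -4.57563150e+01, -2.51920080e+01, -3.91150761e-04,
        1.32900968e-02,  9.52254084e-06]), 'tcp_pos': array([ 0.1503305 , -0.55425024,  0.23037928]), 'tcp_rot': array([-1.32150864,  1.01301934, -1.01039189]), 'wrist_force': array([-0.13171302, -0.46220153,  0.04566257]), 'moment': array([0.02653126, 0.00024879, 0.02272824]), 'grip_width': 0.08549943062137291}
[[ 0.262 -0.     0.965]
 [-0.965  0.002  0.262]
 [-0.002 -1.     0.   ]]
scene [[497.16715956   0.         319.63933529]
 [  0.         497.16715956 237.2099084 ]
 [  0.           0.           1.        ]] 0.03217798515803638 [ 1.08393608 -2.38659582  1.02464389] [0.38224192 0.45048739 0.92402035]
top [[534.99770842   0.         311.72228321]
 [  0.         534.99770842 240.22436245]
 [  0.           0.           1.        ]] 0.04586966365912889 [ 2.18358013 -2.17043929  0.08601646] [1.14022566e-03 6.14061763e-01 1.40537580e+00]
```

View pics/scene0.png

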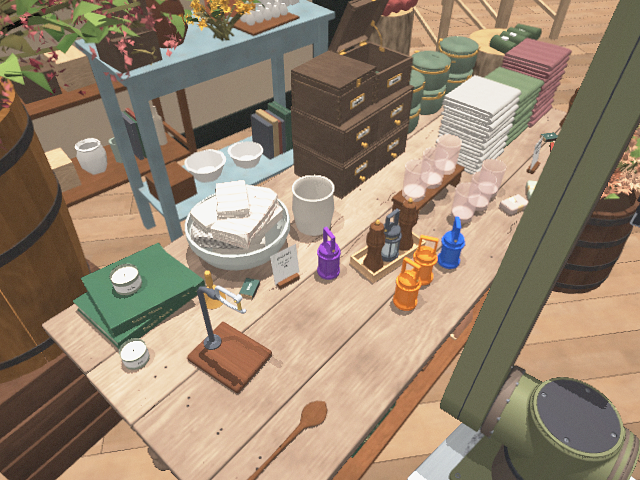

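View pics/top0.png

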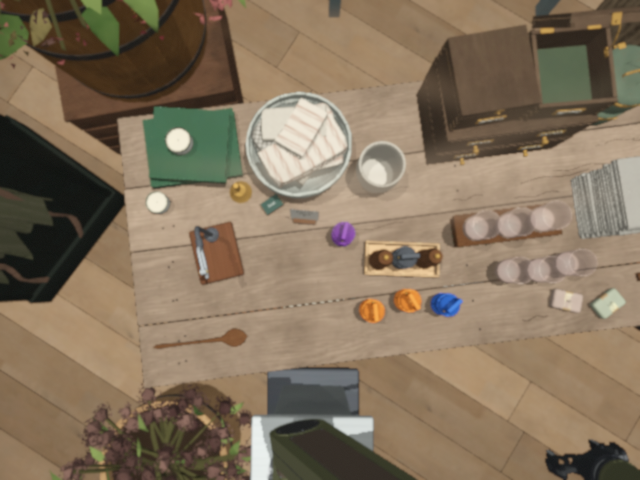

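The scene view shows the tray with the mills and the dark lantern near (390,240) and the stand near (225,340). In the top view, the tray is at (402,258), the stand at (215,252), the card at (305,216), the bell at (240,190), the purple lantern at (343,234), the orange ones at (371,310) and (407,300), and the blue one at (447,304). Next I'll measure positions.

Run:
```python
from h import *
c=pickle.load(open('top0.pkl','rb'));W=pts(c)
s=pickle.load(open('scene0.pkl','rb'));S=pts(s)
im=c['pixels'][:,:,::-1]
a=cv2.resize(im[220:300,350:455],None,fx=6,fy=6,interpolation=cv2.INTER_CUBIC);cv2.imwrite('pics/t_tray.png',a)
a=cv2.resize(im[210:295,180:255],None,fx=7,fy=7,interpolation=cv2.INTER_CUBIC);cv2.imwrite('pics/t_stand.png',a)
im=s['pixels'][:,:,::-1]
a=cv2.resize(im[190:310,310:470],None,fx=5,fy=5,interpolation=cv2.INTER_CUBIC);cv2.imwrite('pics/s_tray.png',a)
a=cv2.resize(im[260:400,170:290],None,fx=4.2,fy=4.2,interpolation=cv2.INTER_CUBIC);cv2.imwrite('pics/s_stand.png',a)
def q(x,y,r=0): return W[y,x].round(3)
for n,p in dict(tl=(365,243),tr=(440,243),bl=(365,276),br=(440,276),millL=(384,259),mid=(403,258),millR=(430,257)).items(): print(n,q(*p))
# clusters by height
for lo,hi in[(.02,.033),(.13,.17)]:
    m=(W[...,2]>lo)&(W[...,2]<hi)&(W[...,0]>.2)&(W[...,0]<.75)&(abs(W[...,1])<.4)
    n,l,st,ce=cv2.connectedComponentsWithStats(m.astype(np.uint8))
    for i in range(1,n):
        if st[i,4]>15:print(lo,st[i],np.nanmedian(W[l==i],0).round(4),W[l==i].min(0).round(3),W[l==i].max(0).round(3))
```

```text
tl [ 0.609 -0.139  0.007]
tr [ 0.611 -0.344 -0.005]
bl [ 0.52  -0.14  -0.001]
br [ 0.521 -0.341  0.001]
millL [ 0.559 -0.171  0.156]
mid [ 0.562 -0.217  0.152]
millR [ 0.565 -0.283  0.148]
0.02 [231 190  17  11  61] [0.7318 0.1964 0.0256] [0.722 0.18  0.02 ] [0.749 0.224 0.032]
0.02 [165 197   4  14  36] [0.7115 0.3954 0.0287] [0.693 0.39  0.02 ] [0.728 0.399 0.033]
0.02 [296 217  12   5  19] [0.6739 0.0368 0.0233] [0.666 0.018 0.02 ] [0.676 0.048 0.03 ]
0.02 [452 222   3  14  18] [ 0.6478 -0.3722  0.0235] [ 0.631 -0.375  0.02 ] [ 0.665 -0.37   0.03 ]
0.02 [202 226  23  22 169] [0.6258 0.269  0.025 ] [0.595 0.24  0.02 ] [0.651 0.299 0.033]
0.02 [364 241  32  35 168] [ 0.5606 -0.1453  0.0285] [ 0.522 -0.217  0.02 ] [ 0.613 -0.135  0.033]
0.02 [388 242  52   8 126] [ 0.6056 -0.2735  0.0279] [ 0.592 -0.334  0.02 ] [ 0.611 -0.198  0.033]
0.02 [369 251  15  19  59] [ 0.5516 -0.1558  0.0267] [ 0.538 -0.185  0.02 ] [ 0.586 -0.148  0.033]
0.02 [222 259   7   7  17] [0.5574 0.2337 0.0217] [0.547 0.228 0.02 ] [0.563 0.244 0.025]
0.02 [416 261   8   8  24] [ 0.5495 -0.2799  0.0273] [ 0.542 -0.2
[... 503 characters left out ...]
  -0.067  0.145]
0.13 [200 227   5   6  17] [0.6259 0.2708 0.1498] [0.622 0.269 0.132] [0.633 0.275 0.17 ]
0.13 [426 249  17  15 196] [ 0.5664 -0.2933  0.1504] [ 0.55  -0.313  0.13 ] [ 0.585 -0.278  0.17 ]
0.13 [376 251  16  15 176] [ 0.5616 -0.1718  0.1507] [ 0.545 -0.189  0.13 ] [ 0.579 -0.155  0.169]
0.13 [400 253  19   6  85] [ 0.5665 -0.2314  0.1533] [ 0.561 -0.255  0.136] [ 0.574 -0.212  0.161]
0.13 [407 293  14  17  89] [ 0.4578 -0.2444  0.1404] [ 0.438 -0.26   0.132] [ 0.477 -0.23   0.15 ]
0.13 [447 299  16  14  84] [ 0.4467 -0.3416  0.1402] [ 0.432 -0.361  0.131] [ 0.464 -0.325  0.148]
0.13 [372 303   7  19  88] [ 0.4307 -0.1505  0.1409] [ 0.409 -0.158  0.131] [ 0.452 -0.144  0.149]
```

View pics/t_tray.png

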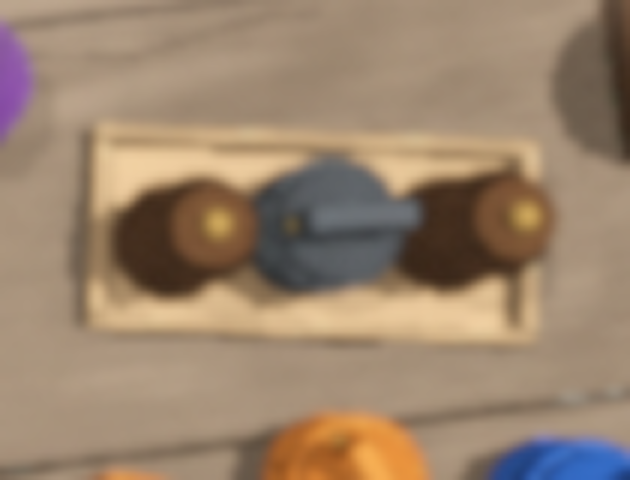

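View pics/t_stand.png

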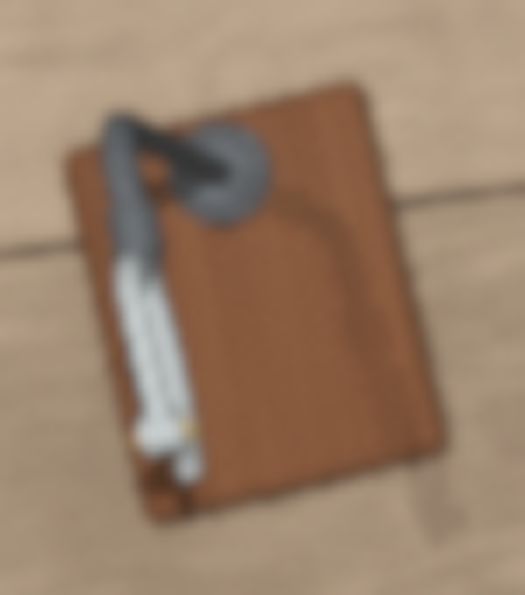

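View pics/s_tray.png

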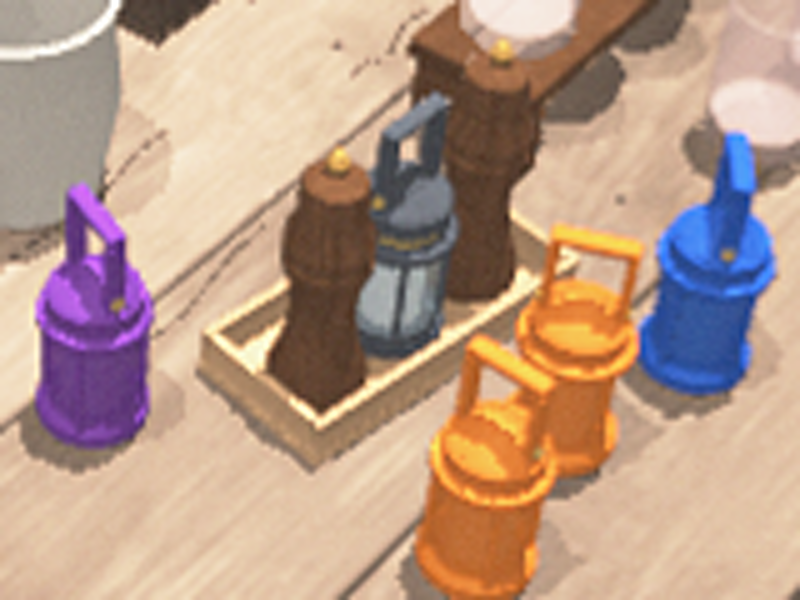

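View pics/s_stand.png

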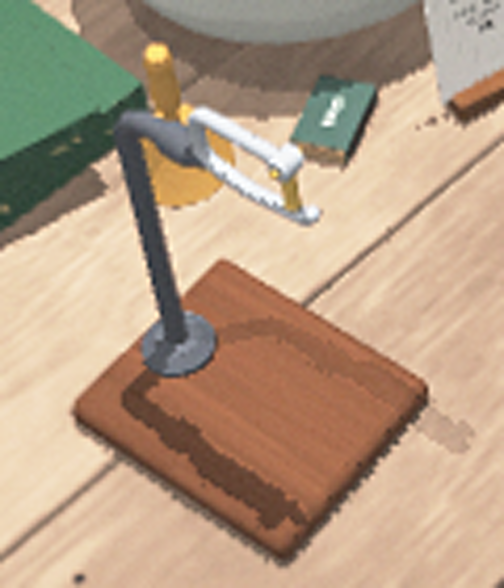

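Run:
```python
from h import *
c=pickle.load(open('top0.pkl','rb'));W=pts(c)
s=pickle.load(open('scene0.pkl','rb'));S=pts(s)
def seg(W,lo,hi,x0,x1,y0,y1):
    m=(W[...,2]>lo)&(W[...,2]<hi)&(W[...,0]>x0)&(W[...,0]<x1)&(W[...,1]>y0)&(W[...,1]<y1)
    return W[m]
for n,A in(('top',W),('scene',S)):
    P=seg(A,.142,.165,.54,.6,-.262,-.203)
    print(n,'bar',len(P),P.mean(0).round(4),np.median(P,0).round(4),cv2.minAreaRect((P[:,:2]*1000).astype(np.float32)))
    t=seg(A,.02,.036,.5,.63,-.36,-.12); print('tray',len(t),cv2.minAreaRect((t[:,:2]*1000).astype(np.float32)))
    t=seg(A,.010,.024,.48,.7,.14,.34); r=cv2.minAreaRect((t[:,:2]*1000).astype(np.float32));print('board',len(t),r)
    t=seg(A,.195,.27,.45,.7,.14,.4); print('hook',len(t)); 
    for b in np.arange(.45,.68,.01):
        k=t[(t[:,0]>=b)&(t[:,0]<b+.01)]
        if len(k): print(' ',b.round(3),len(k),k.mean(0).round(4),k[:,2].min().round(3),k[:,2].max().round(3))
w=manip.capture('wrist');print(w['T_tool_cam'].round(4),w['K'][0,0]);save(w,'pics/w0.png')
```

```text
top bar 82 [ 0.5672 -0.2326  0.1534] [ 0.5665 -0.232   0.1534] ((567.4638061523438, -233.76904296875), (10.762171745300293, 42.630558013916016), 4.69436502456665)
tray 602 ((565.902099609375, -235.47882080078125), (198.4275665283203, 90.07810974121094), 88.31192779541016)
board 1942 ((564.912841796875, 245.5544891357422), (185.65780639648438, 146.57968139648438), 14.800393104553223)
hook 335
  0.5 2 [0.5095 0.2447 0.2203] 0.219 0.222
  0.51 20 [0.5158 0.2459 0.2241] 0.213 0.247
  0.52 38 [0.5244 0.2471 0.2457] 0.212 0.255
  0.53 29 [0.5352 0.2504 0.2307] 0.209 0.252
  0.54 30 [0.5453 0.2531 0.2331] 0.206 0.25
  0.55 27 [0.555  0.2555 0.2313] 0.205 0.254
  0.56 33 [0.5651 0.2582 0.2311] 0.208 0.252
  0.57 24 [0.5752 0.2597 0.2327] 0.215 0.25
  0.58 32 [0.5857 0.2626 0.219 ] 0.207 0.227
  0.59 31 [0.5952 0.2654 0.2177] 0.211 0.224
  0.6 22 [0.6053 0.2685 0.2164] 0.211 0.22
  0.61 22 [0.615 0.271 0.214] 0.207 0.22
  0.62 22 [0.6246 0.2726 0.2077] 0.197 0.215
  0.63 3 [0.6314 0.2736 0.2011] 0.196 0.206
scene bar 76 [ 0.5684 -0.2289  0.1503] [ 0.5678 -0.2293  0.151 ] ((568.9395141601562, 
[... 436 characters left out ...]
.251
  0.53 36 [0.5352 0.2544 0.2324] 0.206 0.25
  0.54 39 [0.5453 0.2568 0.2289] 0.205 0.25
  0.55 38 [0.5551 0.2592 0.2293] 0.205 0.251
  0.56 40 [0.5642 0.2615 0.2282] 0.207 0.25
  0.57 67 [0.5752 0.2654 0.2264] 0.208 0.249
  0.58 36 [0.585  0.2706 0.2164] 0.206 0.236
  0.59 33 [0.5951 0.2716 0.2171] 0.21 0.221
  0.6 24 [0.6053 0.2727 0.2156] 0.209 0.219
  0.61 26 [0.6154 0.2761 0.2134] 0.203 0.219
  0.62 23 [0.6241 0.2798 0.2048] 0.196 0.216
  0.63 1 [0.6312 0.2786 0.2039] 0.204 0.204
[[ 1.000e+00  5.000e-04 -3.000e-04 -2.000e-04]
 [ 4.000e-04 -3.243e-01  9.460e-01 -1.424e-01]
 [ 4.000e-04 -9.460e-01 -3.243e-01  8.330e-02]
 [ 0.000e+00  0.000e+00  0.000e+00  1.000e+00]] 430.5887021593368
```

```bash
cat >> h.py <<'E'
def delta(pos,th,tilt=None):
    """target: tcp pos, tool x yaw th (deg), pointing down -> tool deltas from measured pose"""
    s=manip.get_state();R0=R.from_rotvec(s['tcp_rot']);
    t=np.radians(th);x=np.array([np.cos(t),np.sin(t),0]);y=np.array([0,0,-1.]);z=np.cross(x,y)
    R1=R.from_matrix(np.stack([x,y,z],1))
    rv=(R0.inv()*R1).as_rotvec(degrees=True);d=R0.inv().apply(np.array(pos)-s['tcp_pos'])*1000
    print('t',round(s['time'],2),'tcp',s['tcp_pos'].round(4),'F',np.round(s['wrist_force'],2),'w',round(s['grip_width'],4))
    xa=R0.as_matrix();print('  toolx yaw',np.degrees(np.arctan2(xa[1,0],xa[0,0])).round(2),'rot',rv.round(2),'shift',d.round(2)); return rv,d
E
python3 -c "
from h import *
delta([.568,-.2315,.26],0)"
```

```text
t 0.15 tcp [ 0.1504 -0.5544  0.2306] F [-0.13  0.1   0.34] w 0.0855
  toolx yaw -74.83 rot [-7.000e-02 -7.483e+01 -8.000e-02] shift [-202.42  -29.04  487.61]
```

Emit:
jog_arm(
  deltas="0 -5 0 -10 -20 30 0; 0 -13 0 -35 -29 80 0; 0 -21 0 -60 -29 135 0; 0 -29 0 -82 -29 190 0; 0 -37 0 -105 -29 245 0; 0 -45 0 -128 -29 300 0; 0 -53 0 -150 -29 355 0; 0 -61 0 -172 -29 410 0; 0 -69 0 -192 -29 460 0; 0 -74.8 0 -202 -29 488 0",
  force=60,
)

```text
time: 1.4
tcp_pos: [0.5704, -0.23, 0.2597]
tcp_rot: [-1.57, -0.004, 0.005]
wrist_force: [0.3, -0.6, -0.0]
grip_width: 0.0853
```

Emit:
jog_arm(
  deltas="0 0 0 0 0 0 0; 0 0 0 0 0 0 0; 0 0 0 0 0 0 0; 0 0 0 0 0 0 0; 0 0 0 0 0 0 0; 0 0 0 0 0 0 0; 0 0 0 0 0 0 0; 0 0 0 0 0 0 0; 0 0 0 0 0 0 0; 0 0 0 0 0 0 0",
)

```text
time: 2.65
tcp_pos: [0.5686, -0.2322, 0.2603]
tcp_rot: [-1.571, 0.0, -0.0]
wrist_force: [-0.2, 0.3, 0.3]
grip_width: 0.0855
```

Run:
```python
from h import *
s=manip.get_state();c=manip.capture('wrist');save(c,'pics/w1.png');pickle.dump((s,c),open('w1.pkl','wb'))
delta([.568,-.2315,.26],0)
```

```text
t 2.7 tcp [ 0.5686 -0.2322  0.2603] F [ 0.92 -0.49 -0.8 ] w 0.0851
  toolx yaw -0.02 rot [-0.   -0.02 -0.  ] shift [-0.63  0.28  0.74]
```

View pics/w1.png

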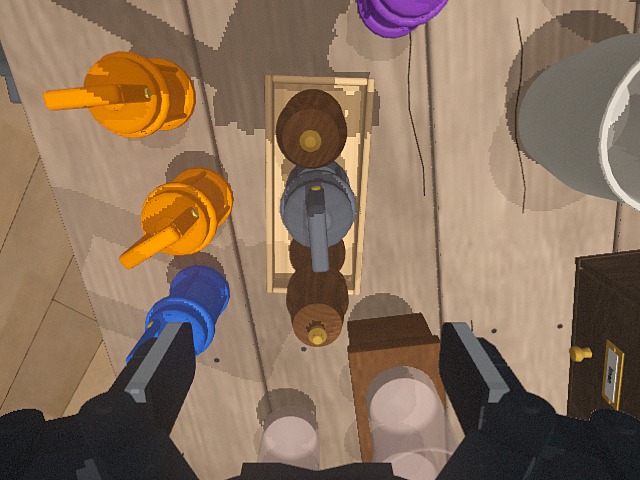

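The wrist view shows the lantern's handle bar from (316,190) to (320,270), between the mills at (311,130) and (317,310). I'll take the bar pose from its depth.

Run:
```python
from h import *
s,c=pickle.load(open('w1.pkl','rb'));W=pts(c,s)
z=W[...,2]
v,u=np.mgrid[0:480,0:640]
m=(z>.142)&(z<.165)&(u>300)&(u<335)&(v>185)&(v<275)
P=W[m];print(len(P),P.min(0),P.max(0),np.median(P,0))
top=P[P[:,2]>.148]
print(cv2.minAreaRect((top[:,:2]*1000).astype(np.float32)),np.median(top,0),top[:,2].std())
l=cv2.fitLine((top[:,:2]*1000).astype(np.float32),cv2.DIST_L2,0,.01,.01).ravel();print(l,np.degrees(np.arctan2(-l[0]*np.sign(l[1]),abs(l[1]))))
for b in np.arange(-.265,-.2,.006):
    k=top[(top[:,1]>=b)&(top[:,1]<b+.006)]
    if len(k):print(b.round(3),len(k),k.mean(0).round(4),k[:,0].min().round(4),k[:,0].max().round(4))
im=c['pixels'][:,:,::-1]
cv2.imwrite('pics/w1c.png',cv2.resize(im[60:360,240:400],None,fx=2,fy=2))
# mills knobs/ tops
for n,(u0,u1,v0,v1) in dict(L=(270,350,85,170),R=(285,350,265,350)).items():
    q=W[v0:v1,u0:u1].reshape(-1,3);q=q[(q[:,2]>.14)];print(n,cv2.minEnclosingCircle((q[:,:2]*1000).astype(np.float32)),q[:,2].max())
# tray rim
t=W[(z>.024)&(z<.036)&(W[...,0]>.5)&(W[...,0]<.63)&(W[...,1]>-.36)&(W[...,1]<-.12)];print(cv2.minAreaRect((t[:,:2]*1000).astype(np.float32)))
```

```text
1260 [ 0.56240543 -0.25634772  0.14214375] [ 0.5755109  -0.21282177  0.15569744] [ 0.56914762 -0.232287    0.15359183]
((569.0458984375, -234.72177124023438), (11.008986473083496, 43.615665435791016), 4.164517402648926) [ 0.56915236 -0.23334005  0.15364163] 0.0009533519321104894
[ 7.3464625e-02 -9.9729782e-01  5.6904230e+02 -2.3365762e+02] 4.213008
-0.259 76 [ 0.5703 -0.2545  0.1536] 0.5654 0.5755
-0.253 159 [ 0.5703 -0.2499  0.1536] 0.5648 0.5755
-0.247 157 [ 0.5697 -0.2439  0.1536] 0.5642 0.5754
-0.241 163 [ 0.5694 -0.2381  0.1535] 0.5636 0.5748
-0.235 168 [ 0.5689 -0.232   0.1536] 0.5636 0.5741
-0.229 169 [ 0.5685 -0.226   0.1537] 0.563 0.574
-0.223 176 [ 0.5681 -0.22    0.1536] 0.5625 0.5734
-0.217 134 [ 0.5678 -0.2149  0.1529] 0.5625 0.5728
L ((564.5640869140625, -174.55970764160156), 18.10209846496582) 0.16881370088722053
R ((569.2944946289062, -282.6493835449219), 31.530838012695312) 0.1683585357134087
((567.4739990234375, -235.3260498046875), (195.5591278076172, 90.2982177734375), 88.34040832519531)
```

View pics/w1c.png

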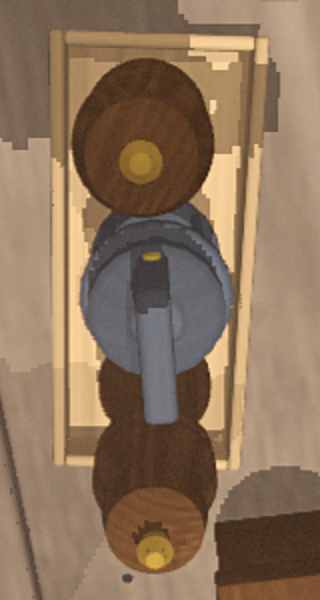

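Emit:
jog_arm(
  deltas="0 -2 0 0.4 10 -1.5 0; 0 -4.2 0 0.4 35 -2.5 0; 0 -4.2 0 0.4 60 -2.5 0; 0 -4.2 0 0.4 85 -2.5 0; 0 -4.2 0 0.4 105 -2.5 0; 0 -4.2 0 0.4 118 -2.5 0; 0 -4.2 0 0.4 126 -2.5 0; 0 -4.2 0 0.4 130 -2.5 0; 0 -4.2 0 0.4 130 -2.5 0; 0 -4.2 0 0.4 130 -2.5 0",
)

```text
time: 3.95
tcp_pos: [0.5694, -0.235, 0.131]
tcp_rot: [-1.571, -0.058, 0.056]
wrist_force: [0.4, 1.5, -0.5]
grip_width: 0.0854
```

Run:
```python
from h import *
delta([.569,-.2347,.130],4.2)
```

```text
t 3.95 tcp [ 0.5694 -0.235   0.131 ] F [ 0.4   1.47 -0.46] w 0.0854
  toolx yaw 4.17 rot [ 0.04 -0.03  0.07] shift [-0.42  0.99  0.35]
```

Now close on the bar.

Emit:
jog_arm(
  deltas="0 0 0 -0.4 0.5 0 0.4; 0 0 0 -0.4 0.5 0 0.6; 0 0 0 -0.4 0.5 0 0.8; 0 0 0 -0.4 0.5 0 1; 0 0 0 -0.4 0.5 0 1; 0 0 0 -0.4 0.5 0 1; 0 0 0 -0.4 0.5 0 1; 0 0 0 -0.4 0.5 0 1; 0 0 0 -0.4 0.5 0 1; 0 0 0 -0.4 0.5 0 1",
  force=60,
)

```text
time: 5.2
tcp_pos: [0.5687, -0.2349, 0.1299]
tcp_rot: [-1.57, -0.057, 0.057]
wrist_force: [0.6, -0.4, 1.3]
grip_width: 0.0098
```

Emit:
jog_arm(
  deltas="0 0 0 0 -3 0 1; 0 0 0 0 -7 0 1; 0 0 0 0 -12 0 1; 0 0 0 0 -17 0 1; 0 0 0 0 -22 0 1; 0 0 0 0 -27 0 1; 0 0 0 0 -32 0 1; 0 0 0 0 -36 0 1; 0 0 0 0 -39 0 1; 0 0 0 0 -40 0 1",
)

```text
time: 6.45
tcp_pos: [0.5687, -0.2349, 0.17]
tcp_rot: [-1.57, -0.057, 0.057]
wrist_force: [-0.3, 0.1, -3.3]
grip_width: 0.0098
```

Run:
```python
from h import *
delta([.569,-.2347,.130],4.2)
c=manip.capture('scene');save(c,'pics/s2.png')
cv2.imwrite('pics/s2c.png',cv2.resize(c['pixels'][150:310,310:510,::-1],None,fx=3.5,fy=3.5,interpolation=cv2.INTER_CUBIC))
```

```text
t 6.45 tcp [ 0.5687 -0.2349  0.17  ] F [-0.35  0.15 -3.32] w 0.0098
  toolx yaw 4.17 rot [ 0.01 -0.03  0.01] shift [ 0.33 40.02  0.14]
```

View pics/s2c.png

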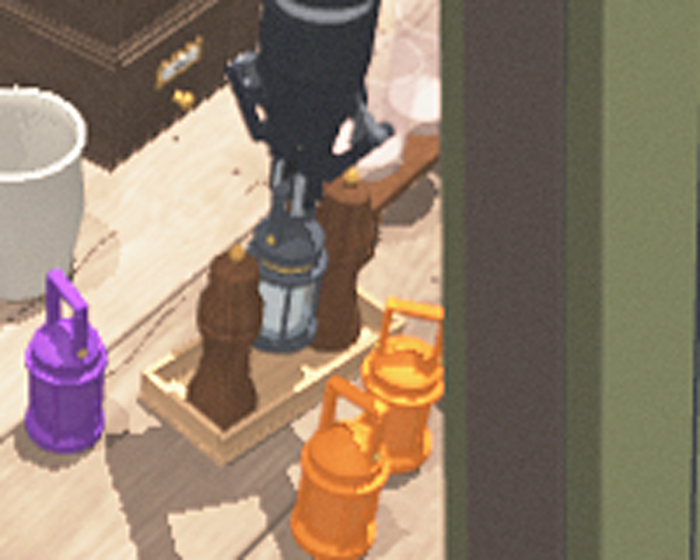

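Emit:
jog_arm(
  deltas="0 0 0 0 -8 0 1; 0 0 0 0 -22 0 1; 0 0 0 0 -40 0 1; 0 0 0 0 -60 0 1; 0 0 0 0 -80 0 1; 0 0 0 0 -100 0 1; 0 0 0 0 -120 0 1; 0 0 0 0 -137 0 1; 0 0 0 0 -147 0 1; 0 0 0 0 -150 0 1",
)

```text
time: 7.75
tcp_pos: [0.5688, -0.2349, 0.3206]
tcp_rot: [-1.571, -0.058, 0.056]
wrist_force: [-0.3, 0.7, -3.0]
grip_width: 0.0097
```

Emit:
jog_arm(
  deltas="0 -1 0 -3 0 10 1; 0 -2 0 -9 0 32 1; 0 -4 0 -16 0 62 1; 0 -5 0 -24 0 94 1; 0 -6 0 -33 0 128 1; 0 -7 0 -41 0 162 1; 0 -9 0 -49 0 194 1; 0 -10 0 -56 0 220 1; 0 -10.6 0 -60 0 235 1; 0 -10.6 0 -61.3 0 240 1",
)

```text
time: 9.0
tcp_pos: [0.4891, 0.0012, 0.3197]
tcp_rot: [-1.561, -0.204, 0.204]
wrist_force: [0.6, -0.4, -2.8]
grip_width: 0.0099
```

Run:
```python
from h import *
delta([.49,0,.130],14.8)
s=manip.get_state();c=manip.capture('wrist');save(c,'pics/w2.png')
c=manip.capture('scene');save(c,'pics/s3.png')
```

```text
t 9.0 tcp [0.4891 0.0012 0.3197] F [ 0.56 -0.41 -2.76] w 0.0099
  toolx yaw 14.87 rot [ 0.    0.07 -0.02] shift [  0.63 189.7   -1.38]
```

View pics/s3.png

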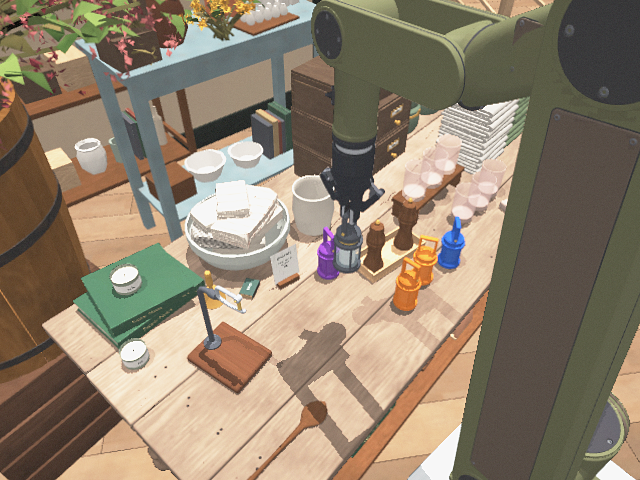

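View pics/w2.png

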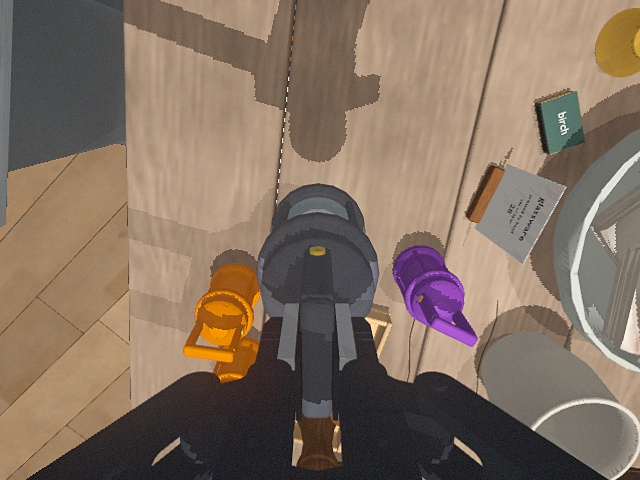

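Emit:
jog_arm(
  deltas="0 0 0 0.3 8 -1 1; 0 0 0 0.6 25 -1.4 1; 0 0 0 0.6 48 -1.4 1; 0 0 0 0.6 75 -1.4 1; 0 0 0 0.6 103 -1.4 1; 0 0 0 0.6 130 -1.4 1; 0 0 0 0.6 155 -1.4 1; 0 0 0 0.6 174 -1.4 1; 0 0 0 0.6 185 -1.4 1; 0 0 0 0.6 189 -1.4 1",
)

```text
time: 10.35
tcp_pos: [0.4908, -0.0016, 0.13]
tcp_rot: [-1.561, -0.201, 0.203]
wrist_force: [0.4, -0.0, -2.7]
grip_width: 0.0098
```

Emit:
jog_arm(
  deltas="0 0 0 0 1 0 1; 0 0 0 0 2 0 1; 0 0 0 0 3 0 1; 0 0 0 0 3.5 0 1; 0 0 0 0 4 0 1; 0 0 0 0 4.5 0 1; 0 0 0 0 5 0 1; 0 0 0 0 5 0 1; 0 0 0 0 5 0 1; 0 0 0 0 5 0 1",
)

```text
time: 11.6
tcp_pos: [0.491, -0.0011, 0.1258]
tcp_rot: [-1.561, -0.202, 0.202]
wrist_force: [-0.1, 0.2, -4.0]
grip_width: 0.0099
```

Emit:
jog_arm(
  deltas="0 0 0 0 0.5 0 1; 0 0 0 0 1 0 1; 0 0 0 0 1.2 0 1; 0 0 0 0 1.4 0 1; 0 0 0 0 1.6 0 1; 0 0 0 0 1.8 0 1; 0 0 0 0 2 0 1; 0 0 0 0 2 0 1; 0 0 0 0 2 0 1; 0 0 0 0 2 0 1",
)

```text
time: 12.85
tcp_pos: [0.4911, -0.0011, 0.1239]
tcp_rot: [-1.561, -0.203, 0.202]
wrist_force: [0.1, -0.6, -1.0]
grip_width: 0.0092
```

Emit:
jog_arm(
  deltas="0 0 0 0 0.5 0 0.8; 0 0 0 0 0.5 0 0.6; 0 0 0 0 0.5 0 0.5; 0 0 0 0 0 0 0.5; 0 0 0 0 -10 0 0.5; 0 0 0 0 -25 0 0.5; 0 0 0 0 -42 0 0.5; 0 0 0 0 -55 0 0.8; 0 0 0 0 -60 0 1; 0 0 0 0 -60 0 1",
)

```text
time: 14.1
tcp_pos: [0.4911, -0.0011, 0.1841]
tcp_rot: [-1.561, -0.203, 0.202]
wrist_force: [-0.4, 0.7, -0.7]
grip_width: -0.0001
```

Emit:
jog_arm(
  deltas="0 0 0 0 0 0 1; 0 0 0 0 0 0 1; 0 0 0 0 0 0 1; 0 0 0 0 3 0 1; 0 0 0 0 8 0 1; 0 0 0 0 14 0 1; 0 0 0 0 19 0 1; 0 0 0 0 22 0 1; 0 0 0 0 24 0 1; 0 0 0 0 25 0 1",
)

```text
time: 15.35
tcp_pos: [0.491, -0.0011, 0.1587]
tcp_rot: [-1.561, -0.202, 0.202]
wrist_force: [0.5, -0.2, 0.1]
grip_width: 0.0003
```

Run:
```python
from h import *
delta([.491,-.0011,.1415],14.8)
s=manip.get_state();c=manip.capture('wrist');save(c,'pics/w3.png');pickle.dump((s,c),open('w3.pkl','wb'))
t=manip.capture('top');T=pts(t)
W=pts(c,s)
for n,A in(('w',W),('t',T)):
    m=(A[...,2]>.140)&(A[...,2]<.155)&(abs(A[...,0]-.491)<.03)&(abs(A[...,1])<.03);P=A[m];print(n,len(P))
    if len(P)>5:print(np.median(P,0),P.min(0),P.max(0),cv2.minAreaRect((P[:,:2]*1000).astype(np.float32)))
c=manip.capture('scene');save(c,'pics/s4.png')
```

```text
t 15.35 tcp [ 0.491  -0.0011  0.1587] F [ 0.54 -0.16  0.12] w 0.0003
  toolx yaw 14.77 rot [ 0.   -0.03  0.01] shift [-0.   17.25  0.04]
w 1358
[0.48796107 0.01258303 0.14737739] [4.81112335e-01 2.86646038e-04 1.40030453e-01] [0.49614499 0.02096481 0.14981272] ((488.4351806640625, 11.029766082763672), (10.925395965576172, 19.49321937561035), 14.72104549407959)
t 0
```

View pics/s4.png

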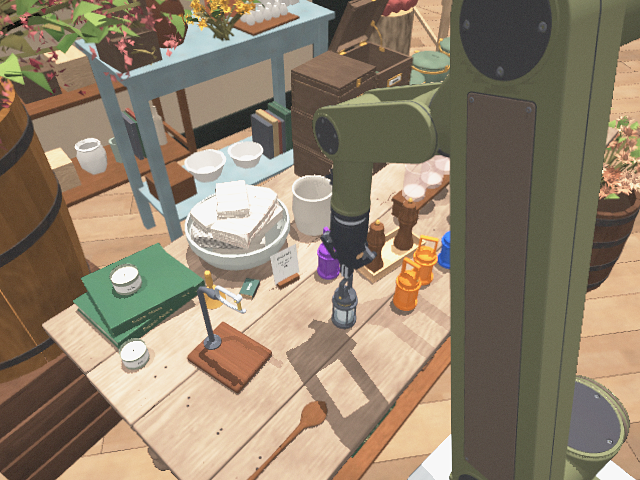

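View pics/w3.png

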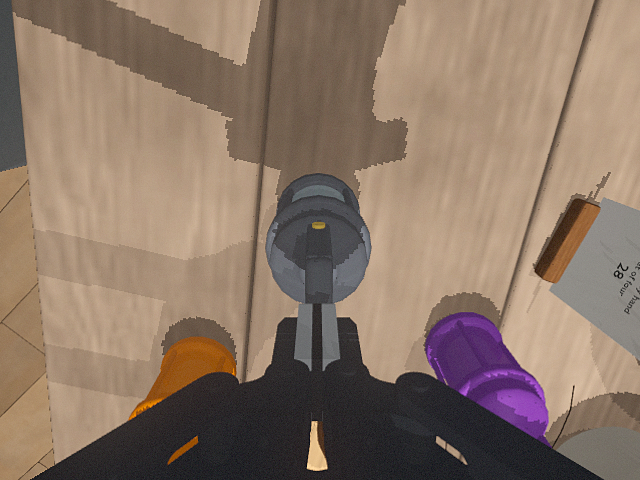

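Emit:
jog_arm(
  deltas="0 0 0 0 4 0 1; 0 0 0 0 8 0 1; 0 0 0 0 10 0 1; 0 0 0 0 11 0 1; 0 0 0 0 12 0 1; 0 0 0 0 13 0 1; 0 0 0 0 14 0 1; 0 0 0 0 15 0 1; 0 0 0 0 15 0 1; 0 0 0 0 15 0 1",
)

```text
time: 16.75
tcp_pos: [0.4912, -0.0011, 0.1447]
tcp_rot: [-1.562, -0.203, 0.202]
wrist_force: [-1.0, -0.2, 6.2]
grip_width: -0.0
```

Emit:
jog_arm(
  deltas="0 0 0 0 0.5 0 1; 0 0 0 0 1 0 1; 0 0 0 0 1.5 0 1; 0 0 0 0 2 0 1; 0 0 0 0 2.5 0 1; 0 0 0 0 2.8 0 1; 0 0 0 0 3 0 1; 0 0 0 0 3 0 1; 0 0 0 0 3 0 1; 0 0 0 0 3 0 1",
)

```text
time: 18.0
tcp_pos: [0.4912, -0.0011, 0.1418]
tcp_rot: [-1.562, -0.203, 0.202]
wrist_force: [-1.5, 1.0, 6.9]
grip_width: 0.0003
```

Emit:
jog_arm(
  deltas="0 0 0 0 0.5 0 1; 0 0 0 0 1 0 1; 0 0 0 0 1.5 0 1; 0 0 0 0 2 0 1; 0 0 0 0 2.3 0 1; 0 0 0 0 2.6 0 1; 0 0 0 0 2.8 0 1; 0 0 0 0 3 0 1; 0 0 0 0 3 0 1; 0 0 0 0 3 0 1",
)

```text
time: 19.25
tcp_pos: [0.4928, -0.0012, 0.1416]
tcp_rot: [-1.562, -0.207, 0.198]
wrist_force: [-4.8, 1.3, 24.9]
grip_width: -0.0002
```

Emit:
jog_arm(
  deltas="0 0 0 0 -6 0 1; 0 0 0 0 -25 0 1; 0 -10 0 0 -60 0 0.8; 0 -20 0 0 -90 0 0.4; 0 -30 0 0 -110 0 0; 0 -40 0 0 -120 0 0; 0 -50 0 0 -120 0 0; 0 -60 0 0 -120 0 0; 0 -70 0 0 -120 0 0; 0 -80 0 0 -120 0 0",
)

```text
time: 20.5
tcp_pos: [0.4907, -0.0011, 0.2575]
tcp_rot: [-1.165, -1.274, 1.275]
wrist_force: [0.6, 0.0, -0.8]
grip_width: 0.0854
```

Emit:
jog_arm(
  deltas="0 -5 0 0 0 0 0; 0 -10 0 0 0 0 0; 0 -10 0 0 0 0 0; 0 -10 0 0 0 0 0; 0 -10 0 0 0 0 0; 0 -10 0 0 0 0 0; 0 -10 0 0 0 0 0; 0 -10 0 0 0 0 0; 0 -10 0 0 0 0 0; 0 -10 0 0 0 0 0",
)

```text
time: 21.75
tcp_pos: [0.4909, -0.0011, 0.2578]
tcp_rot: [-1.076, -1.397, 1.396]
wrist_force: [0.6, -0.2, 0.2]
grip_width: 0.085
```

Run:
```python
from h import *
delta([.491,-.0011,.26],104.8)
s=manip.get_state();c=manip.capture('wrist');save(c,'pics/w4.png');pickle.dump((s,c),open('w4.pkl','wb'))
W=pts(c,s)
for lo in(.137,):
    m=(W[...,2]>lo)&(W[...,2]<.16)&(abs(W[...,0]-.491)<.035)&(abs(W[...,1])<.035);P=W[m];print(len(P),np.median(P,0),P.min(0),P.max(0),cv2.minAreaRect((P[:,:2]*1000).astype(np.float32)))
```

```text
t 21.75 tcp [ 0.4909 -0.0011  0.2578] F [ 0.64 -0.16  0.16] w 0.085
  toolx yaw 104.77 rot [ 0.   -0.03  0.  ] shift [-0.01 -2.18 -0.07]
1137 [ 0.49050411 -0.00189176  0.14088466] [ 0.48100124 -0.02320842  0.1370284 ] [0.50084726 0.02056329 0.14335576] ((490.91241455078125, -1.6608600616455078), (10.568543434143066, 43.9912223815918), 14.787985801696777)
```

View pics/w4.png

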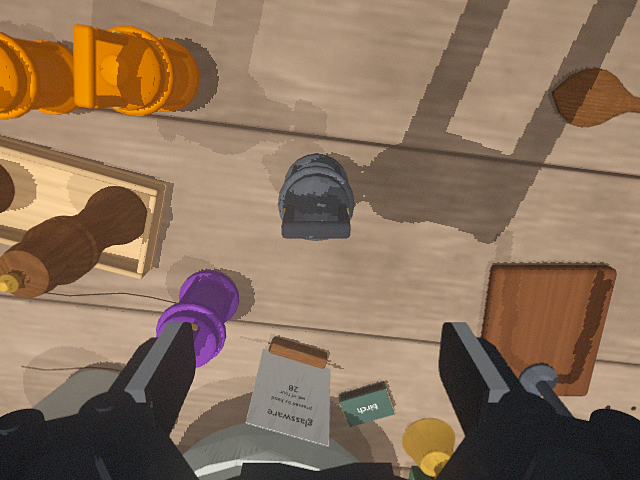

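Emit:
jog_arm(
  deltas="0 0 0 -0.5 10 0 0; 0 0 0 -0.5 30 0 0; 0 0 0 -0.5 55 0 0; 0 0 0 -0.5 82 0 0; 0 0 0 -0.5 108 0 0; 0 0 0 -0.5 128 0 0; 0 0 0 -0.5 142 0 0; 0 0 0 -0.5 148 0 0; 0 0 0 -0.5 150 0 0; 0 0 0 -0.5 150 0 0",
)

```text
time: 23.05
tcp_pos: [0.4915, -0.0017, 0.1083]
tcp_rot: [-1.077, -1.397, 1.396]
wrist_force: [0.3, -0.6, 1.8]
grip_width: 0.0854
```

Emit:
jog_arm(
  deltas="0 0 0 0 0 0 0.2; 0 0 0 0 0 0 0.4; 0 0 0 0 0 0 0.6; 0 0 0 0 0 0 0.8; 0 0 0 0 0 0 1; 0 0 0 0 0 0 1; 0 0 0 0 0 0 1; 0 0 0 0 0 0 1; 0 0 0 0 0 0 1; 0 0 0 0 0 0 1",
  force=50,
)

```text
time: 24.3
tcp_pos: [0.4914, -0.0017, 0.1083]
tcp_rot: [-1.077, -1.397, 1.396]
wrist_force: [-0.4, -0.3, 5.8]
grip_width: 0.0431
```

Run:
```python
from h import *
delta([.491,-.0011,.26],104.8)
s=manip.get_state();c=manip.capture('wrist');save(c,'pics/w5.png');pickle.dump((s,c),open('w5.pkl','wb'))
W=pts(c,s)
m=(W[...,2]>.137)&(W[...,2]<.16)&(abs(W[...,0]-.491)<.02)&(abs(W[...,1])<.024);P=W[m];print(len(P),np.median(P,0),P.min(0),P.max(0),cv2.minAreaRect((P[:,:2]*1000).astype(np.float32)))
```

```text
t 24.3 tcp [ 0.4914 -0.0017  0.1083] F [-0.44 -0.3   5.81] w 0.0431
  toolx yaw 104.77 rot [ 0.04 -0.03 -0.02] shift [ 6.0000e-01 -1.5165e+02  8.0000e-02]
7367 [0.48871783 0.0045216  0.14110316] [ 0.47100086 -0.02399921  0.1370008 ] [0.50808884 0.02395153 0.15999866] ((489.2677307128906, 1.2608718872070312), (24.834989547729492, 53.22867202758789), 15.121634483337402)
```

View pics/w5.png

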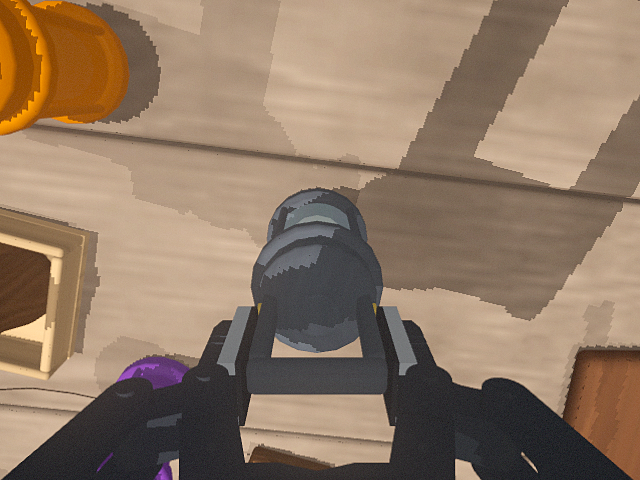

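Run:
```python
from h import *
s,c=pickle.load(open('w5.pkl','rb'))
ya=np.radians(14.8);X=np.array([np.cos(ya),np.sin(ya),0]);Y=np.array([-np.sin(ya),np.cos(ya),0]);O=np.array([.5497,.257,0])
Rt=R.from_rotvec(s['tcp_rot']).as_matrix();T=c['T_tool_cam']
for sx,sy,z in[(-60,-120,.33),(-100,-110,.33),(-100,-110,.30),(20,-110,.30),(60,-110,.32),(-140,-90,.3),(60,0,.40)]:
    p=O+X*sx/1e3+Y*sy/1e3+[0,0,z]
    o=[]
    for h in[(-.0415,.221),(0,.211),(0,.249),(.026,.23)]:
        w=O+X*h[0]+[0,0,h[1]]
        t=Rt.T@(w-p);cc=T[:3,:3].T@(t-T[:3,3]);o.append((int(c['K'][0,0]*cc[0]/cc[2]+320),int(c['K'][0,0]*cc[1]/cc[2]+240)))
    print(sx,sy,z,p.round(3),o)
```

```text
-60 -120 0.33 [0.522 0.126 0.33 ] [(510, 264), (495, 315), (519, 346), (501, 364)]
-100 -110 0.33 [0.481 0.125 0.33 ] [(486, 320), (474, 365), (494, 401), (479, 413)]
-100 -110 0.3 [0.481 0.125 0.3  ] [(504, 345), (489, 392), (514, 437), (495, 447)]
20 -110 0.3 [0.597 0.156 0.3  ] [(538, 139), (517, 213), (552, 234), (525, 270)]
60 -110 0.32 [0.636 0.166 0.32 ] [(532, 56), (512, 136), (545, 143), (520, 188)]
-140 -90 0.3 [0.437 0.134 0.3  ] [(463, 401), (452, 442), (471, 491), (457, 495)]
60 0 0.4 [0.608 0.272 0.4  ] [(319, 65), (319, 126), (319, 130), (319, 165)]
```

Emit:
jog_arm(
  deltas="0 0 0 0 -3 0 1; 0 0 0 0 -10 0 1; 0 0 0 0 -25 0 1; 0 0 0 0 -50 0 1; 0 0 0 5 -80 -3 1; 0 0 0 20 -115 -12 1; 0 0 0 45 -150 -25 1; 0 0 0 75 -183 -40 1; 0 0 0 100 -208 -54 1; 0 0 0 115.6 -221.7 -62 1",
)

```text
time: 25.6
tcp_pos: [0.522, 0.1274, 0.3311]
tcp_rot: [-1.077, -1.399, 1.396]
wrist_force: [0.5, -0.1, -2.8]
grip_width: 0.0431
```

Emit:
jog_arm(
  deltas="0 0 0 0 0 0 1; 0 0 0 0 0 0 1; 0 0 0 0 0 0 1; 0 0 0 0 0 0 1; 0 0 0 0 0 0 1; 0 0 0 0 0 0 1; 0 0 0 0 0 0 1; 0 0 0 0 0 0 1; 0 0 0 0 0 0 1; 0 0 0 0 0 0 1",
)

```text
time: 26.85
tcp_pos: [0.5215, 0.126, 0.3295]
tcp_rot: [-1.076, -1.397, 1.397]
wrist_force: [-0.4, -0.0, -1.8]
grip_width: 0.0433
```

Run:
```python
from h import *
delta([.522,.126,.33],104.8)
s=manip.get_state();c=manip.capture('wrist');save(c,'pics/w6.png');pickle.dump((s,c),open('w6.pkl','wb'))
W=pts(c,s)
t=W[(W[...,2]>.200)&(W[...,2]<.265)&(W[...,0]>.48)&(W[...,0]<.7)&(W[...,1]>.2)&(W[...,1]<.32)]
print(len(t))
for b in np.arange(.49,.68,.005):
    k=t[(t[:,0]>=b)&(t[:,0]<b+.005)]
    if len(k): print(' ',b.round(3),len(k),k.mean(0).round(4),k[:,1].min().round(4),k[:,1].max().round(4),k[:,2].min().round(4),k[:,2].max().round(4))
t=W[(W[...,2]>.010)&(W[...,2]<.022)&(W[...,0]>.45)&(W[...,0]<.72)&(W[...,1]>.15)&(W[...,1]<.38)];print('board',len(t),cv2.minAreaRect((t[:,:2]*1000).astype(np.float32)),np.median(t[:,2]))
# bar
v,u=np.mgrid[0:480,0:640];m=(u>262)&(u<372)&(v>350)&(v<400);P=W[m];P=P[P[:,2]>.34];print('bar',np.nanmedian(P,0),P.max(0))
```

```text
t 26.85 tcp [0.5215 0.126  0.3295] F [-0.41 -0.01 -1.81] w 0.0433
  toolx yaw 104.77 rot [ 0.   -0.03 -0.  ] shift [-0.11 -0.49 -0.45]
3706
  0.505 6 [0.5099 0.2447 0.2175] 0.2434 0.2463 0.2162 0.2194
  0.51 103 [0.5125 0.2436 0.2189] 0.2406 0.2484 0.2129 0.2216
  0.515 186 [0.5183 0.2463 0.234 ] 0.2408 0.2526 0.2099 0.2505
  0.52 522 [0.5224 0.2455 0.2368] 0.2396 0.2565 0.2093 0.252
  0.525 278 [0.527  0.2452 0.24  ] 0.2393 0.2551 0.2083 0.2515
  0.53 207 [0.5325 0.2481 0.233 ] 0.2422 0.2535 0.2066 0.2497
  0.535 197 [0.5375 0.2498 0.232 ] 0.2461 0.2548 0.2061 0.2495
  0.54 190 [0.5424 0.251  0.2321] 0.2475 0.2563 0.2068 0.2498
  0.545 194 [0.5475 0.2524 0.2311] 0.2486 0.2572 0.205 0.2495
  0.55 194 [0.5524 0.2538 0.2311] 0.2501 0.2589 0.2058 0.2496
  0.555 206 [0.5574 0.255  0.2307] 0.2515 0.26 0.206 0.2498
  0.56 188 [0.5625 0.2564 0.2309] 0.2527 0.2622 0.2078 0.2496
  0.565 190 [0.5674 0.2575 0.2304] 0.2542 0.2625 0.2076 0.2498
  0.57 233 [0.5728 0.2592 0.2274] 0.2552 0.2654 0.2101 0.2488
  0.575 264 [0.577  0.2585 0.2249] 0.2556 0.2641 0.2082 0.2432
  0.58 108 [0.583  0.2581 0.2168] 0.2546 0.2621 0.2055 0.2378
  0.585 135 [0.5875 0.2594 0.217 ] 0.2548 0.2669 0.2067 0.2211
  0.59 135 [0.5924 0.2619 0.2175] 0.2564 0.2716 0.2073 0.221
  0.595 98 [0.5972 0.2612 0.2166] 0.2579 0.266 0.2076 0.2209
  0.6 59 [0.6026 0.2636 0.2154] 0.2594 0.2676 0.2082 0.219
  0.605 13 [0.6064 0.2636 0.213 ] 0.262 0.2653 0.2099 0.2156
board 11096 ((579.415771484375, 262.1769714355469), (148.27249145507812, 120.21072387695312), 14.54887866973877) 0.01752024874759589
bar [0.51988147 0.12602005 0.36179487] [0.53092833 0.14386804 0.36395688]
```

View pics/w6.png

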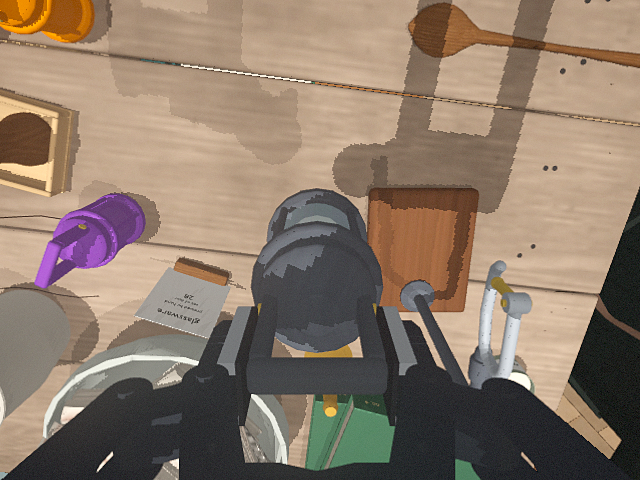

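Run:
```python
from h import *
s,c=pickle.load(open('w6.pkl','rb'));W=pts(c,s)
Rt=R.from_rotvec(s['tcp_rot']).as_matrix()
im=c['pixels'][:,:,::-1];cv2.imwrite('pics/w6c.png',cv2.resize(im[240:400,420:560],None,fx=3.7,fy=3.7,interpolation=cv2.INTER_CUBIC))
t=(W-s['tcp_pos'])@Rt
v,u=np.mgrid[0:480,0:640]
m=(v>355)&(v<395)&(u>235)&(u<400)&(t[...,1]<-.028)&(t[...,1]>-.037);P=t[m]
print('bar in tool',len(P),np.median(P,0),cv2.minAreaRect((P[:,[0,2]]*1000).astype(np.float32)))
for col in(u[370:371],):
    for uu in range(236,400,6): print(uu,t[372,uu].round(4),end=' ')
print()
w=W[(W[...,2]>.240)&(W[...,2]<.265)&(W[...,0]>.53)&(W[...,0]<.57)&(W[...,1]>.2)&(W[...,1]<.32)]
l=cv2.fitLine((w[:,:2]*1000).astype(np.float32),cv2.DIST_HUBER,0,.01,.01).ravel();print('upper',len(w),l,np.degrees(np.arctan2(l[1],l[0])),cv2.minAreaRect((w[:,:2]*1000).astype(np.float32)),np.percentile(w[:,2],[50,95]))
ya=np.radians(14.7);X=np.array([np.cos(ya),np.sin(ya)]);Y=np.array([-X[1],X[0]])
w=W[(W[...,2]>.196)&(W[...,2]<.265)&(W[...,0]>.48)&(W[...,0]<.6)&(W[...,1]>.2)&(W[...,1]<.32)]
sx=(w[:,:2]-[.5494,.2541])@X*1000;sy=(w[:,:2]-[.5494,.2541])@Y*1000
for b in range(-44,30,4):
    k=(sx>=b)&(sx<b+4);
    if k.any():
        hi=k&(w[:,2]>.236);lo=k&(w[:,2]<.225)
        f=lambda q:(q.sum(),sy[q].min().round(1),sy[q].max().round(1),np.percentile(w[q,2],97).round(4)) if q.any() else None
        print(b,f(hi),f(lo))
```

```text
bar in tool 5398 [ 0.0002306  -0.03236857  0.00199279] ((0.5138950347900391, 1.6724519729614258), (47.01539993286133, 20.065114974975586), 0.273340106010437)
236 [-0.0225 -0.0394  0.0082] 242 [-0.0211 -0.0379  0.0071] 248 [-0.0204 -0.0324  0.0031] 254 [-0.0188 -0.0316  0.0025] 260 [-0.0168 -0.0322  0.003 ] 266 [-0.015  -0.0325  0.0032] 272 [-0.0132 -0.0325  0.0032] 278 [-0.0115 -0.0316  0.0025] 284 [-0.0095 -0.0329  0.0035] 290 [-0.0078 -0.0325  0.0032] 296 [-0.0059 -0.0327  0.0034] 302 [-0.0042 -0.0315  0.0024] 308 [-0.0023 -0.033   0.0035] 314 [-0.0005 -0.0334  0.0038] 320 [ 0.0013 -0.0326  0.0033] 326 [ 0.0031 -0.0318  0.0027] 332 [ 0.0049 -0.0331  0.0036] 338 [ 0.0067 -0.0321  0.0029] 344 [ 0.0085 -0.0334  0.0039] 350 [ 0.0104 -0.0322  0.003 ] 356 [ 0.0121 -0.0326  0.0033] 362 [ 0.0139 -0.0327  0.0033] 368 [ 0.0156 -0.0339  0.0042] 374 [ 0.0175 -0.0328  0.0034] 380 [ 0.0193 -0.0329  0.0035] 386 [ 0.0215 -0.0311  0.0022] 392 [nan nan nan] 398 [ 0.0232 -0.0398  0.0085] 
upper 877 [9.6514374e-01 2.6172039e-01 5.4943323e+02 2.5245799e+02] 15.172167 ((549.4767456054688, 253.5913238525
[... 1989 characters left out ...]
, np.float64(-4.0), np.float64(3.0), np.float64(0.249)) (np.int64(67), np.float64(-4.4), np.float64(3.3), np.float64(0.2137))
16 (np.int64(77), np.float64(-4.3), np.float64(4.0), np.float64(0.2493)) (np.int64(72), np.float64(-4.3), np.float64(3.8), np.float64(0.2146))
20 (np.int64(81), np.float64(-4.6), np.float64(3.0), np.float64(0.2486)) (np.int64(79), np.float64(-4.1), np.float64(2.8), np.float64(0.2161))
24 (np.int64(40), np.float64(-4.0), np.float64(2.6), np.float64(0.2472)) (np.int64(154), np.float64(-5.7), np.float64(4.6), np.float64(0.2246))
28 (np.int64(12), np.float64(-4.0), np.float64(-3.3), np.float64(0.2408)) (np.int64(70), np.float64(-6.0), np.float64(-2.8), np.float64(0.2247))
```

View pics/w6c.png

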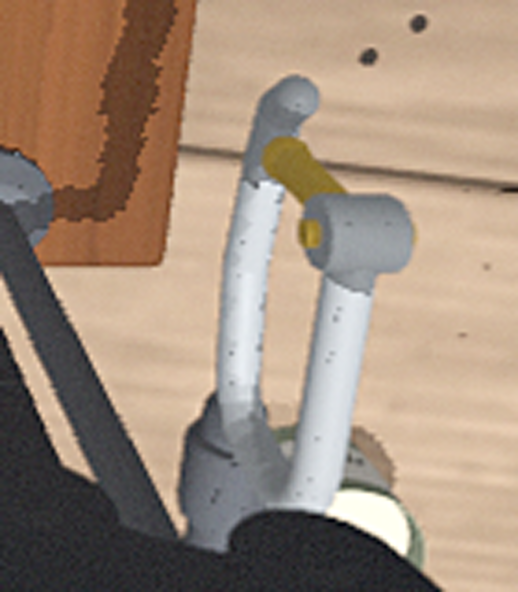

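Emit:
jog_arm(
  deltas="0 0 0 4 0 5 1; 0 0 0 16 0 15 1; 0 0 0 36 0 25 1; 0 0 0 60 0 34 1; 0 0 0 84 0 39 1; 0 0 0 104 12 39.8 1; 0 0 0 114 30 39.8 1; 0 0 0 116.4 50 39.8 1; 0 0 0 116.4 66 39.8 1; 0 0 0 116.4 75 39.8 1",
)

```text
time: 28.15
tcp_pos: [0.4519, 0.2287, 0.2538]
tcp_rot: [-1.075, -1.396, 1.398]
wrist_force: [0.7, 1.0, -2.7]
grip_width: 0.0435
```

Emit:
jog_arm(
  deltas="0 0 0 0 8 0 1; 0 0 0 0 20 0 1; 0 0 0 0 34 0 1; 0 0 0 0 45 0 1; 0 0 0 0 51 0 1; 0 0 0 0 53 0 1; 0 0 0 0 53 0 1; 0 0 0 0 53 0 1; 0 0 0 0 53 0 1; 0 0 0 0 53 0 1",
)

```text
time: 29.4
tcp_pos: [0.4535, 0.2285, 0.2017]
tcp_rot: [-1.076, -1.397, 1.396]
wrist_force: [0.0, 0.1, -2.7]
grip_width: 0.0434
```

Run:
```python
from h import *
ya=np.radians(14.7);X=np.array([np.cos(ya),np.sin(ya),0]);Oc=np.array([.5495,.2537,0])
delta([.4533,.2284,.2015],104.7)
delta(Oc+X*.0085+[0,0,.2015],104.7)
c=manip.capture('scene');save(c,'pics/s5.png')
cv2.imwrite('pics/s5c.png',cv2.resize(c['pixels'][200:400,140:340,::-1],None,fx=3,fy=3,interpolation=cv2.INTER_CUBIC))
s=manip.get_state();c=manip.capture('wrist');save(c,'pics/w7.png')
```

```text
t 29.4 tcp [0.4535 0.2285 0.2017] F [ 0.04  0.07 -2.68] w 0.0434
  toolx yaw 104.77 rot [0.03 0.07 0.01] shift [-0.01  0.23  0.17]
t 29.4 tcp [0.4535 0.2285 0.2017] F [ 0.04  0.07 -2.68] w 0.0434
  toolx yaw 104.77 rot [0.03 0.07 0.01] shift [-8.000e-02  2.800e-01 -1.078e+02]
```

View pics/s5c.png

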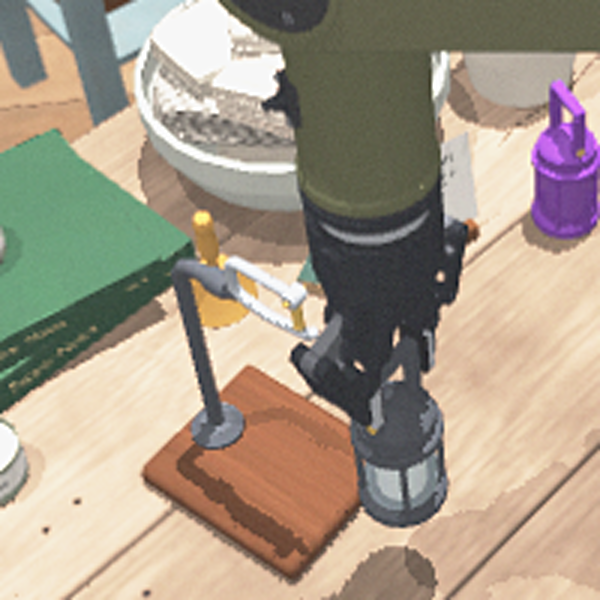

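View pics/w7.png

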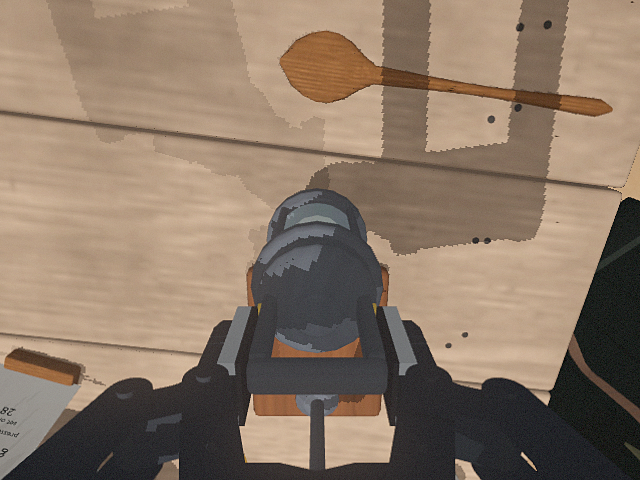

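Emit:
jog_arm(
  deltas="0 0 0 0 0.2 -5 1; 0 0 0 0 0.2 -14 1; 0 0 0 0 0.2 -25 1; 0 0 0 0 0.2 -36 1; 0 0 0 0 0.2 -46 1; 0 0 0 0 0.2 -54 1; 0 0 0 0 0.2 -60 1; 0 0 0 0 0.2 -64 1; 0 0 0 0 0.2 -66 1; 0 0 0 0 0.2 -66 1",
)

```text
time: 30.75
tcp_pos: [0.5164, 0.245, 0.2011]
tcp_rot: [-1.075, -1.395, 1.398]
wrist_force: [-2.4, -0.1, -2.0]
grip_width: 0.0432
```

Run:
```python
from h import *
ya=np.radians(14.7);X=np.array([np.cos(ya),np.sin(ya),0]);Oc=np.array([.5495,.2537,0])
delta(Oc+X*.0085+[0,0,.2015],104.7)
c=manip.capture('scene');save(c,'pics/s6.png')
cv2.imwrite('pics/s6c.png',cv2.resize(c['pixels'][240:360,160:300,::-1],None,fx=5,fy=5,interpolation=cv2.INTER_CUBIC))
s=manip.get_state();c=manip.capture('wrist');save(c,'pics/w8.png')
```

```text
t 30.75 tcp [0.5164 0.245  0.2011] F [-2.43 -0.11 -2.01] w 0.0432
  toolx yaw 104.77 rot [-0.09  0.07 -0.  ] shift [-2.000e-02 -4.200e-01 -4.275e+01]
```

View pics/s6c.png

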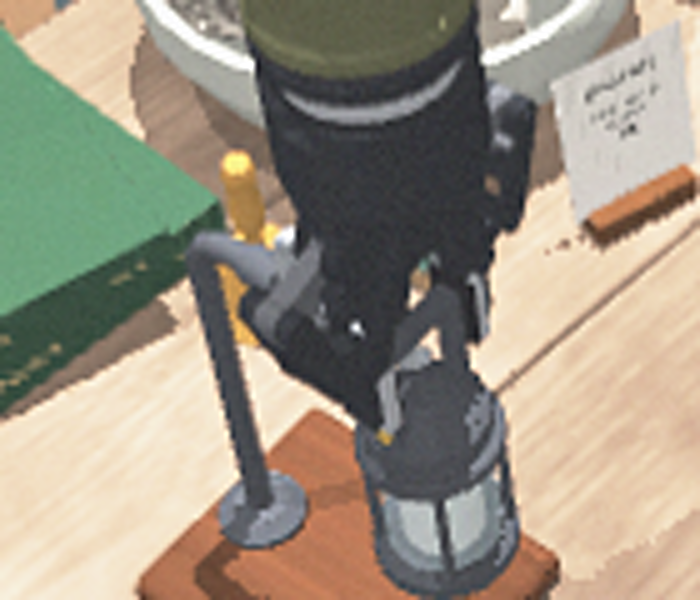

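View pics/w8.png

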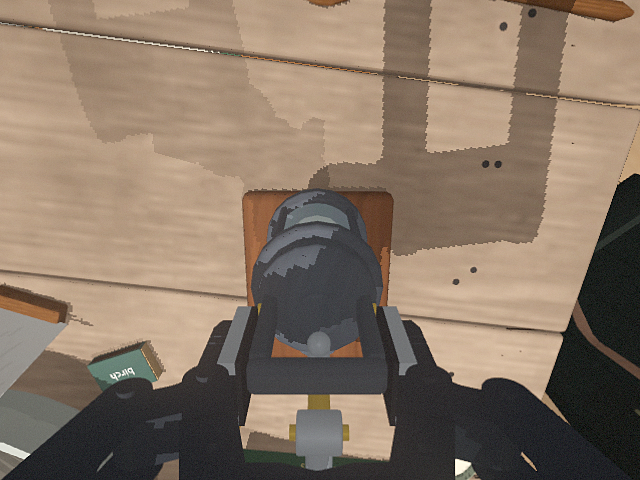

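Emit:
jog_arm(
  deltas="0 0 0 0 0 -4 1; 0 0 0 0 0 -10 1; 0 0 0 0 0 -16 1; 0 0 0 0 0 -22 1; 0 0 0 0 0 -28 1; 0 0 0 0 0 -34 1; 0 0 0 0 0 -39 1; 0 0 0 0 0 -42 1; 0 0 0 0 0 -43 1; 0 0 0 0 0 -43 1",
)

```text
time: 32.1
tcp_pos: [0.5592, 0.2563, 0.2018]
tcp_rot: [-1.077, -1.398, 1.396]
wrist_force: [-0.3, 0.6, -2.7]
grip_width: 0.0433
```

Run:
```python
from h import *
ya=np.radians(14.7);X=np.array([np.cos(ya),np.sin(ya),0]);Oc=np.array([.5495,.2537,0])
delta(Oc+X*.0085+[0,0,.187],104.7)
s=manip.get_state();c=manip.capture('wrist');save(c,'pics/w9.png')
```

```text
t 32.1 tcp [0.5592 0.2563 0.2018] F [-0.32  0.56 -2.69] w 0.0433
  toolx yaw 104.77 rot [0.07 0.07 0.01] shift [-0.07 14.77  1.55]
```

View pics/w9.png

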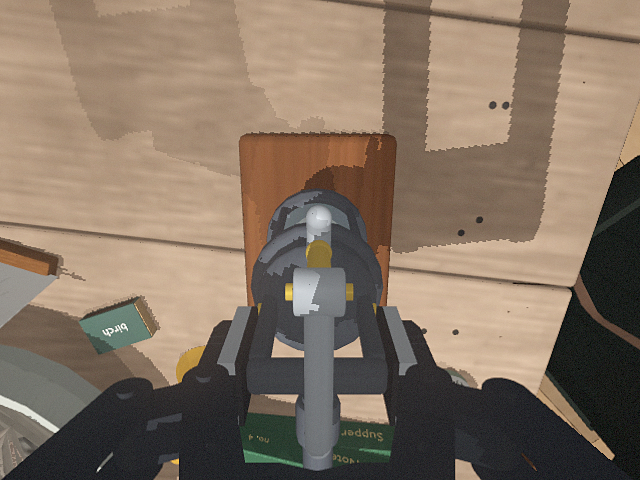

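Emit:
jog_arm(
  deltas="0 0 0 0 2 0 1; 0 0 0 0 5 1 1; 0 0 0 0 8 2 1; 0 0 0 0 10 4 1; 0 0 0 0 12 6 1; 0 0 0 0 13 7.5 1; 0 0 0 0 14 8.5 1; 0 0 0 0 14.5 9 1; 0 0 0 0 15 9 1; 0 0 0 0 15 9 1",
)

```text
time: 33.4
tcp_pos: [0.5501, 0.2539, 0.1863]
tcp_rot: [-1.076, -1.397, 1.396]
wrist_force: [-0.9, 0.3, -2.4]
grip_width: 0.0434
```

Run:
```python
from h import *
ya=np.radians(14.7);X=np.array([np.cos(ya),np.sin(ya),0]);Oc=np.array([.5495,.2537,0])
delta(Oc+X*.0005+[0,0,.1853],104.7)
s=manip.get_state();c=manip.capture('wrist');save(c,'pics/w10.png')
c=manip.capture('scene');save(c,'pics/s7.png')
cv2.imwrite('pics/s7c.png',cv2.resize(c['pixels'][240:360,160:300,::-1],None,fx=5,fy=5,interpolation=cv2.INTER_CUBIC))
```

```text
t 33.4 tcp [0.5501 0.2539 0.1863] F [-0.95  0.3  -2.4 ] w 0.0434
  toolx yaw 104.77 rot [0.01 0.07 0.  ] shift [-0.05  1.02  0.16]
```

View pics/w10.png

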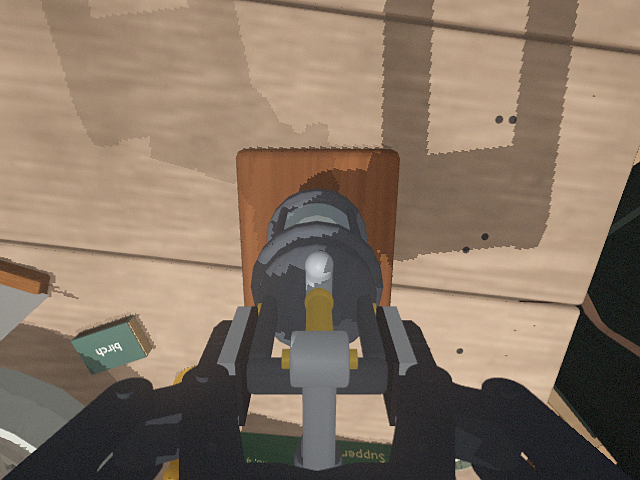

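View pics/s7c.png

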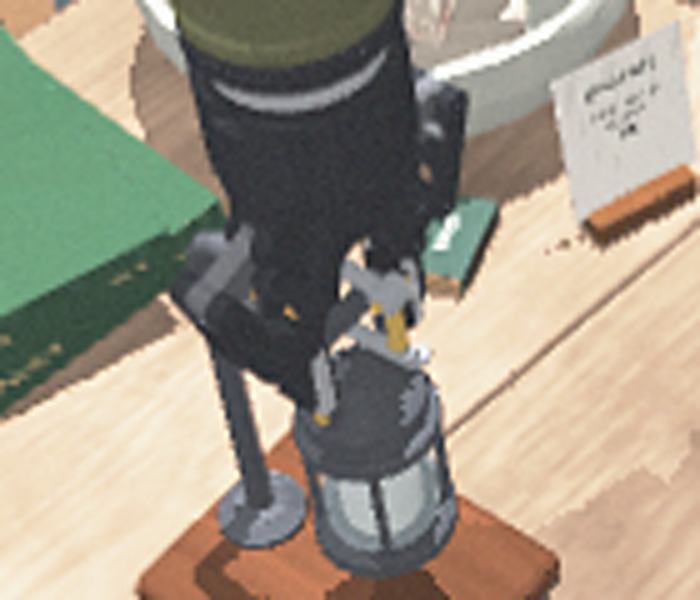

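Emit:
jog_arm(
  deltas="0 0 0 0 0.3 0 1; 0 0 0 0 0.6 0 1; 0 0 0 0 0.9 0 1; 0 0 0 0 1.1 0 1; 0 0 0 0 1.3 0 1; 0 0 0 0 1.3 0 1; 0 0 0 0 1.3 0 1; 0 0 0 0 1.3 0 1; 0 0 0 0 1.3 0 1; 0 0 0 0 1.3 0 1",
)

```text
time: 34.75
tcp_pos: [0.5502, 0.254, 0.1853]
tcp_rot: [-1.076, -1.397, 1.396]
wrist_force: [-1.0, -1.0, 2.3]
grip_width: 0.0431
```

Emit:
jog_arm(
  deltas="0 0 0 0 -0.4 0 0.5; 0 0 0 0 -0.4 0 0.47; 0 0 0 0 -0.4 0 0.44; 0 0 0 0 -0.4 0 0.4; 0 0 0 0 -0.4 0 0.34; 0 0 0 0 -0.4 0 0.26; 0 0 0 0 -0.4 0 0.15; 0 0 0 0 -0.4 0 0; 0 0 0 0 -0.4 0 0; 0 0 0 0 -0.4 0 0",
)

```text
time: 36.0
tcp_pos: [0.5501, 0.2539, 0.1854]
tcp_rot: [-1.076, -1.397, 1.397]
wrist_force: [0.4, -0.6, 0.2]
grip_width: 0.0853
```

Run:
```python
from h import *
delta([.5502,.254,.33],104.77)
s=manip.get_state();c=manip.capture('wrist');save(c,'pics/w11.png')
```

```text
t 36.0 tcp [0.5501 0.2539 0.1854] F [ 0.36 -0.62  0.24] w 0.0853
  toolx yaw 104.77 rot [ 0.  0. -0.] shift [ 8.0000e-02 -1.4458e+02 -1.7000e-01]
```

View pics/w11.png

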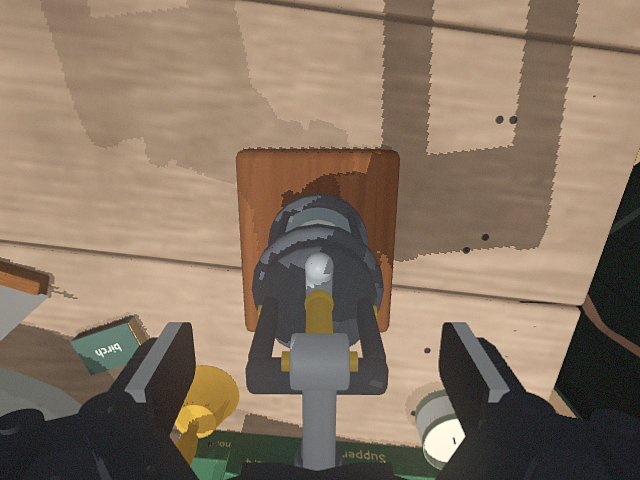

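Released, and the lantern is hanging. The gate is shut behind the nose (brass at (320,312)). Retract straight up.

Emit:
jog_arm(
  deltas="0 0 0 0 -3 0 0; 0 0 0 0 -10 0 0; 0 0 0 0 -22 0 0; 0 0 0 0 -38 0 0; 0 0 0 0 -56 0 0; 0 0 0 0 -78 0 0; 0 0 0 0 -100 0 0; 0 0 0 0 -120 0 0; 0 0 0 0 -135 0 0; 0 0 0 0 -145 0 0",
)

```text
time: 37.3
tcp_pos: [0.5503, 0.254, 0.3319]
tcp_rot: [-1.077, -1.398, 1.396]
wrist_force: [-0.5, 0.8, 0.0]
grip_width: 0.0857
```

Emit:
jog_arm(
  deltas="0 0 0 0 0 10 0; 0 0 0 0 0 30 0; 0 0 0 -20 0 60 0; 0 0 0 -50 0 80 0; 0 0 0 -80 0 100 0; 0 0 0 -110 0 120 0; 0 0 0 -140 0 130 0; 0 0 0 -160 0 130 0; 0 0 0 -170 0 130 0; 0 0 0 -170 0 130 0",
)

```text
time: 38.55
tcp_pos: [0.4673, 0.0562, 0.3299]
tcp_rot: [-1.075, -1.395, 1.396]
wrist_force: [-0.2, 0.7, -0.3]
grip_width: 0.0855
```

Emit:
jog_arm(
  deltas="0 0 0 0 0 0 0; 0 0 0 0 0 0 0; 0 0 0 0 0 0 0; 0 0 0 0 0 0 0; 0 0 0 0 0 0 0; 0 0 0 0 0 0 0; 0 0 0 0 0 0 0; 0 0 0 0 0 0 0; 0 0 0 0 0 0 0; 0 0 0 0 0 0 0",
)

```text
time: 39.8
tcp_pos: [0.4677, 0.0563, 0.3304]
tcp_rot: [-1.076, -1.397, 1.397]
wrist_force: [0.2, 0.6, -0.8]
grip_width: 0.0853
```

Run:
```python
from h import *
print(manip.get_state()['time'],manip.get_state()['tcp_pos'])
c=manip.capture('scene');save(c,'pics/s8.png');A=pts(c)
cv2.imwrite('pics/s8c.png',cv2.resize(c['pixels'][230:380,150:310,::-1],None,fx=4,fy=4,interpolation=cv2.INTER_CUBIC))
c2=manip.capture('scene');B=c2['pixels'].astype(int)-c['pixels']
print('motion',np.abs(B[230:380,150:310]).mean())
t=manip.capture('top');save(t,'pics/t8.png')
```

```text
39.8 [0.46770368 0.05633783 0.33040519]
motion 1.8195833333333333
```

View pics/s8.png

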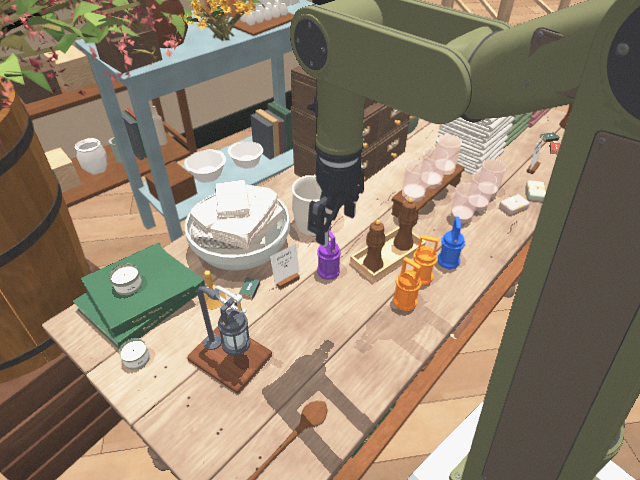

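View pics/s8c.png

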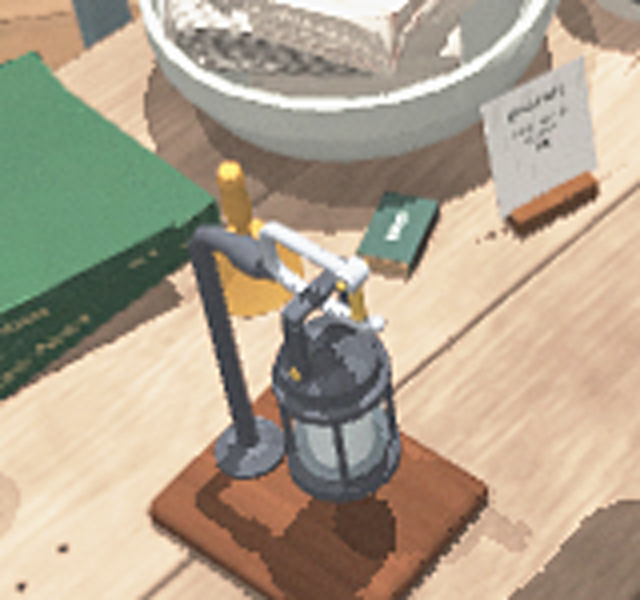

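View pics/t8.png

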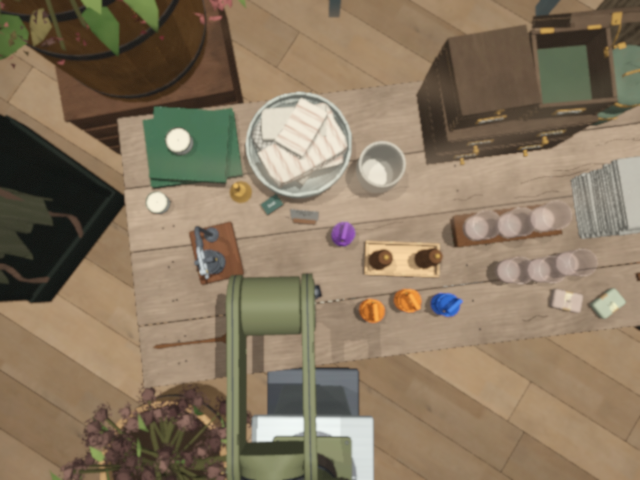

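The lantern is hanging from the hook with the gate shut, in the scene view near (233,330). Both mills are in the tray, and the other goods are where they were. One last check that it's still, then I'll hand in.

Emit:
jog_arm(
  deltas="0 0 0 0 0 0 0; 0 0 0 0 0 0 0; 0 0 0 0 0 0 0; 0 0 0 0 0 0 0; 0 0 0 0 0 0 0; 0 0 0 0 0 0 0; 0 0 0 0 0 0 0; 0 0 0 0 0 0 0; 0 0 0 0 0 0 0; 0 0 0 0 0 0 0",
)

```text
time: 41.2
tcp_pos: [0.4677, 0.0564, 0.3304]
tcp_rot: [-1.076, -1.397, 1.397]
wrist_force: [-0.4, 0.1, -0.2]
grip_width: 0.0853
```

Run:
```python
from h import *
L=[]
for i in range(6): L.append(cv2.cvtColor(manip.capture('scene')['pixels'],cv2.COLOR_RGB2GRAY).astype(np.float32))
for r in L[1:]:
    print(cv2.phaseCorrelate(L[0][305:360,215:252].copy(),r[305:360,215:252].copy()),abs(r-L[0])[305:360,215:252].mean(),abs(r-L[0])[380:430,100:200].mean())
```

```text
((0.052409161686128414, 0.018561195795626872), 1.0015419345349073) 1.9724816 1.3848
((0.0028119314183321364, 0.05088616332284701), 0.9932658226291339) 1.9714987 1.4098
((0.03245421532147574, 0.04247018049547435), 0.9932902814944585) 1.9547912 1.4208
((0.02858829752288017, 0.03646607382064104), 1.0008502209683259) 1.9366094 1.3848
((0.04361546993742493, 0.0329152857287589), 0.9911252716183663) 2.022113 1.3962
```

The lantern is still, with image shifts no larger than noise.

```bash
python3 -c "
from workcell import manip
print(manip.hand_in())"
```

```text
the job is handed in; nothing more can be done
None
```

The lantern is hanging on the display stand's hook with its cap pressed home. I handed the job in at about 41.5 s of the 66 s allowed.

- **Moves:** I pinched the handle front to back, lifted the lantern straight out from between the mills and stood it on the bare table. I pressed the cap down with the shut fingers, took the handle by its two sides and pushed its bar through the gate. Then I set it on the seat, released it and drew the arm clear.
- **Cap:** the last push stopped at 25 N with the fingertips at 141.6 mm. The handle top then measured about 141 mm, against 141.5 mm nominal, so the cap is home.
- **Hook:** the pictures show the bar over the seat and the gate shut behind it, with the lantern upright. I judged gate and uprightness by eye from the pictures.
- **Stillness:** six pictures taken just before handing in shifted by less than 0.1 pixel, so it is not swinging.
- **Other goods:** both mills are standing in the tray, and nothing else looked moved in the top view.
- **Disagreements:** the fixed cameras differed by 3–4 mm on the sideways position of the hook, so I used the wrist camera there. No check failed.

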